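# Gauge the nip of a seed mill

## Task

Lift the flat-bladed gap gauge up and off its hook, leaving the round probe on the other hook alone, and slide the blade upright down between the two spring-backed plates of the seed mill until it drags snugly against both of them. Stop there, with the tip still between the plates, not out below them, and without forcing the plates far back; do not knock the jars and other glassware about. Finish while still holding the gauge in the gripper at that depth.

Things in the scene. Friction and masses are not known exactly. Their poses are not given: they have to be found in the camera images.
- gauge: Steel gap gauge with a black grip, hanging upright by its eye, 165 mm tall, 90 g. Origin: middle of the blade's lower tip; z up to the grip, x across its width, y through its thickness. Blade 24 wide, 4 thick, 80 long; grip 24 wide (x), 12 thick (y), 118 to 165 mm above the tip: take it across the 12 mm. Alike either way round. Its thickness lies along the hook's prong.
- gauge_grip (a point): Point in the gauge's grip, on its middle line, 148 mm above the blade's tip, 17 mm below the grip's top: put the TCP here, so that the fingertips pass over the hook's lip.
- gauge_eye (a point): Centre of the gauge's eye, 99 mm above the tip: a steel frame between blade and grip, 34 wide, 6 thick, 38 high, with an opening 22 wide and 26 high (86 to 112 mm above the tip). The prong passes through it along the thickness; the opening's upper edge rests on the prong.
- probe: The other hanging tool, to be left hanging: round steel rod 8 mm thick and 80 long, the same eye, a round pale wooden handle 18 mm thick that ends 165 mm above the tip (193 above the table as it hangs); origin at the lower tip. It may hang on either hook.
- stand: Fixed stand, base 90 x 170 x 12 mm, origin under it, z up. Two hooks, at y = +45 and -45 mm, prongs pointing to its -x. Prong: flat strip 12 wide, 4 thick, top 140 mm above the table, from its post (x = 40 to 48) to x = -24, where a lip 4 thick rises 7 mm above it. Tools hang at x = 0. To take one off, raise it 15 mm (9 to 20 clears lip and prong) and draw it 50 mm along the stand's -x.
- mill: Fixed seed mill, white base 160 x 130 x 30 mm, plates up to 95 mm above the table, a motor cylinder on its +y side (up to 90 mm high, y = 55 to 105). Origin under it, z up; x is across the plates, y along the slot. The blade goes in with its thickness along the mill's x and its width along y. The base under the plates is 30 mm above the table.
- mill_mouth (a point): Point at the mouth of the slot, level with the plates' upper edges, 95 mm above the table; axes as the mill's. The slot's middle is midway between the two plate edges.
- plate_a_edge (a point): Middle of the inner upper edge of the plate on the mill's -x side. Each plate is steel, 50 mm along y, 52 deep below this edge, 8 thick, and leans in by 1 mm for every 10 mm down. The gap at the upper edges differs from start to start, 10.4 to 11.9 mm, so the 4 mm blade meets both plates when its tip is 32 to 40 mm below the edges.
- plate_b_edge (a point): The same for the plate on the mill's +x side.
- plate_a (a joint): How far the -x plate is pushed back against its spring (m): 0 at its stop, up to 0.006. The spring starts at 2 N and adds 3 N per mm. With the blade centred the upward drag is some 3 N once both plates press on it and grows by about 0.4 N per mm of depth; a push of 4 to 6 N is snug.
- plate_b (a joint): The same for the +x plate.
- jar_low: Bystander: jar of seeds, 58 across, 70 high; origin under it.
- jar_tall: Bystander: jar of seeds, 72 across, 130 high; origin under it.
- jar_dark: Bystander: jar of dark seeds, 68 across, 85 high; origin under it.
- vial: Bystander: vial of seeds, 36 across, 75 high; origin under it.
- dishes: Bystander: stack of four clear dishes, 61 across, 48 high; origin under it.
- wash: Bystander: wash bottle, 64 across, 175 high; origin under it.
Things that resemble listed ones, but are neither listed nor needed, are in the scene too. What is shaped like the mill but orange or red is not meant. Leave any orange look-alike of the gauge alone.

How it is judged:
By the outcome, as a careful person would: the job done as asked, in the order asked, and still so for the second after the job is handed in, while the arm keeps its last pose, push and grip.
It also fails if it takes over 45 s, if anything falls off the work surface, if the arm or the gripper's body presses on something with over 40 N, if the wrist force passes 120 N, or if a joint passes its speed limit or range.

## Robot

A 6-joint arm with a two-finger parallel gripper is mounted at the origin on the work surface. World frame = base frame: x ahead of the robot, y to its left, z up, the work surface at z = 0. Lengths are in m, angles in rad, forces in N, time in s.
With the tool pointing down it reaches from about 0.35 to 0.875 m from the base axis. Payload 4.2 kg.
Tool frame: the origin (TCP) lies between the finger pads, 19 mm behind the fingertips; this is the grasp point; z points along the fingers, y is the line along which they close (so a half turn about z gives the same grasp; the last joint's range is limited). The gripper opens to 85 mm and grips with 20 to 120 N. Pads are 22 mm wide; open, the fingers measure 114 mm over their backs; the gripper's body (76 mm by 85 mm) begins 54 mm behind the grasp point. The pads swing forward as they close: fully open they stand 13 mm farther back than shut.
Start: joints at [1.388, 0.385, 0.008, 0, -1.194, -0.259], TCP at [0.267, 0.565, 0.25] pointing down, gripper open.
Joint ranges: [-3.14, 3.14], [-1.21, 2.06], [-1.07, 1.41], [-3.16, 2.05], [-2.99, -0.16], [-3.1, 3.1]. Speed limits (rad/s): [2.79, 2.79, 3.14, 3.14, 3.14, 3.14].

## Interface

Orientations are given as [roll, pitch, yaw] about the fixed x, y, z axes, in that order (R = Rz(yaw) Ry(pitch) Rx(roll)).
In Python, from station import manip gives the robot as it stands.
- The arm moves only by the tool play_rows, never from a script. Its argument "plan" is a list of rows, each a list of 3 entries, a list of its own where there are three numbers: the shift along the tool's x, y, z in units of 40 mm (1.0 is 40 mm), then the turn, a rotation vector about the tool's x, y, z in units of 6 degrees (1.0 is 6 degrees), then the closure, from 0 (fully open) to 1 (shut). A call has 1 to 5 rows; each row is the pose to reach, as a shift and turn from the pose commanded when the call began, along the tool's axes at that moment; what a row does not reach only later rows make up. A row lasts 1/8 s, in which the tool goes at most 62.5 mm and 10.7 degrees, less where a joint would pass 70% of its speed; a pose out of reach is approached as far as the arm can. A call with a gripper value outside its range is refused whole. The fingers move at their own pace and stop on an object; "grip_force" is the grip in N (left out, the last holds). Time passes only in rows, so rows that repeat a pose let the fingers close. It gives the time, the measured TCP pose, the force, the opening and the grip force at its end, in the units of the state.
- manip.read_state(): the state, without advancing time (a new reading comes with each control period).
- manip.read_camera(name): name is "side" or "top" or "wrist"; returns the picture (480x640x3 uint8, red, green, blue); there is no depth.
- manip.get_calibration(name): a dict with "fov_y" (degrees; the focal length in pixels is half the picture's height over the tangent of half this angle, whatever the lens; pixels are square), "cx", "cy" (the principal point, pixels), "distortion" ([k1, k2, p1, p2, k3] as OpenCV has them; the pictures are not rectified), "R" (3x3) and "t" (3): a world point X has camera coordinates R X + t. Camera axes: x right, y down, z forward; pixel columns grow to the right and rows downward; lengths in m; the calibration is good to about 2 mm. A picture is of the moment at which its call begins: read the wrist's pose just before it. get_calibration takes no time and is no camera call; for the wrist camera it gives the pose at the moment of the call.
- manip.finish_job(): hands the job in; it is judged then, once.
The state is a dict: "clock": time; "joint_positions": joint angles; "qvel": joint speeds; "joint_efforts": joint torques, N m; "tool_pos": TCP position; "tcp_rot": TCP orientation; "wrist_force": force on the tool from outside, world axes, zero at the start; "wrist_torque": the same for the moment, N m; "gripper_width": opening from 0.0 (shut) to 1.0 (fully open); "grasp_force": force on a finger pad.
Only numpy, scipy, OpenCV 4.12 (cv2) and the standard library are available. Lean on these libraries where they do the work, as an engineer would, in place of code of your own. Each camera call takes 0.05 s, during which the arm holds its last target. There are 200 camera calls.

## Working session

There is one attempt and no reset: what is moved stays moved. The work goes in short steps, Python scripts to look and compute and a tool call to move; the robot and the scene stay as the last step left them, time stands still between calls to the robot, and variables do not carry over. Pictures are saved under pics/ and viewed, at most 10 in all, crops included, and the job is handed in when it is done.

Besides the shell and the picture viewer there is one more tool, called after "Emit:" as name([rows], argument=value, ...), one row to a line, values as JSON. play_rows: Moves the arm, as the interface text tells. Its arguments: {"type":"object","properties":{"plan":{"type":"array"},"grip_force":{"type":"number"}},"required":["plan"]}

```bash
mkdir -p pics; python3 - <<'E'
from station import manip
import cv2
s=manip.read_state();print(s)
for n in("side","top","wrist"):
    c=manip.get_calibration(n);print(n,c)
    cv2.imwrite(f"pics/{n}0.png",manip.read_camera(n)[:,:,::-1])
E
```

```text
{'clock': 0.0, 'joint_positions': array([ 1.38761963e+00,  3.85590678e-01,  6.59116002e-03, -5.24078287e-04,
       -1.19399059e+00, -2.58605729e-01]), 'qvel': array([ 0.00177393, -0.00080235,  0.00046844, -0.00013782, -0.00044886,
       -0.00197402]), 'joint_efforts': array([ 9.22200124e-04, -3.92286944e+01,  1.88391870e+01,  4.18581963e+00,
       -4.58000242e-03,  1.53510037e-06]), 'tool_pos': array([0.26695679, 0.56450349, 0.24888365]), 'tcp_rot': array([ 3.13934726e+00, -9.03359731e-05, -4.41975693e-01]), 'wrist_force': array([-0.70647691, -0.37372242, -0.25980204]), 'wrist_torque': array([ 0.02809676, -0.01589049,  0.01694358]), 'grasp_force': 0.0, 'gripper_width': 0.9999726479421499}
side {'fov_y': 54.195122498673484, 'cx': 311.6482275044024, 'cy': 240.4173752541079, 'distortion': array([-0.02825449,  0.        ,  0.        ,  0.        ,  0.        ]), 'R': array([[ 0.81112719, -0.58450305, -0.02070916],
       [-0.40153883, -0.53078042, -0.74635026],
       [ 0.42525198,  0.61370053, -0.6652311 ]]), 't': array([-0.40333094,  0.31275493,  0.97006222])}
top {'fov_y': 44.83316620869223, 'cx': 332.96214021543636, 'cy': 234.81990371182255, 'distortion': array([-0.09705843,  0.        ,  0.        ,  0.        ,  0.        ]), 'R': array([[ 0.10783955, -0.99415167,  0.00575281],
       [-0.96937843, -0.10643293, -0.22130859],
       [ 0.22062659,  0.01828917, -0.97518686]]), 't': array([0.00228132, 0.51621836, 1.39492379])}
wrist {'fov_y': 62.20178015674513, 'cx': 323.9473819887292, 'cy': 244.88221760987813, 'distortion': array([-0.04159635,  0.        ,  0.        ,  0.        ,  0.        ]), 'R': array([[-0.42849828, -0.90353927,  0.00245172],
       [-0.86459388,  0.41081373,  0.28932593],
       [-0.26242454,  0.12185592, -0.9572275 ]]), 't': array([ 0.62343178, -0.0383706 ,  0.38012871])}
```

View pics/side0.png

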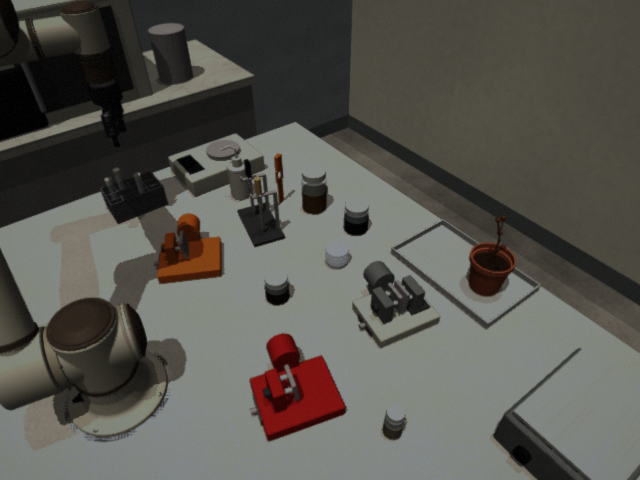

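View pics/top0.png

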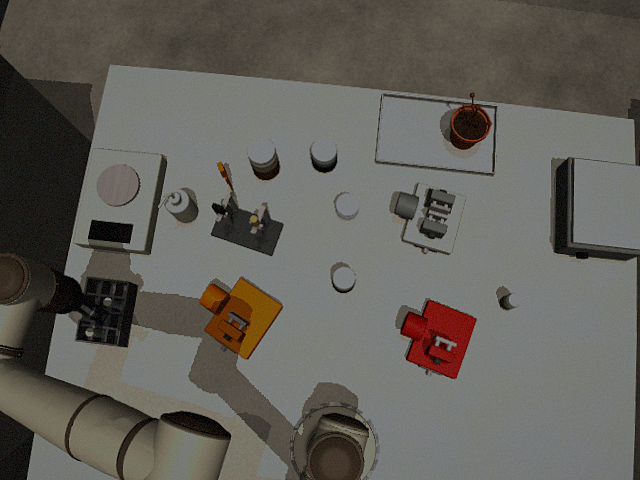

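The side and top views show the white mill at top (435,217) and side (395,300). The stand is at top (247,230) and side (262,225), with the black-gripped gauge and the pale-handled probe on it. An orange look-alike of the gauge stands behind the stand. I'll zoom in.

```bash
cat > h.py <<'E'
import numpy as np, cv2
from station import manip
def K(c):
    f=240/np.tan(np.radians(c['fov_y']/2)); return np.array([[f,0,c['cx']],[0,f,c['cy']],[0,0,1.]])
def ray(c,p):
    u=cv2.undistortPoints(np.array([[p]],float),K(c),c['distortion'])[0,0]
    d=c['R'].T@np.array([u[0],u[1],1]); return -c['R'].T@c['t'], d
def atz(c,p,z):
    o,d=ray(c,p); return o+d*(z-o[2])/d[2]
def tri(l):
    A=0;b=0
    for c,p in l:
        o,d=ray(c,p); d=d/np.linalg.norm(d); P=np.eye(3)-np.outer(d,d); A=A+P; b=b+P@o
    return np.linalg.solve(A,b)
def proj(c,X):
    return cv2.projectPoints(np.array(X,float).reshape(-1,1,3),cv2.Rodrigues(c['R'])[0],c['t'],K(c),c['distortion'])[0][:,0]
E
python3 - <<'E'
import cv2,numpy as np
from h import *
s=cv2.imread("pics/side0.png");t=cv2.imread("pics/top0.png")
def cr(i,x,y): return cv2.resize(np.clip(i[y:y+75,x:x+100].astype(float)*1.6,0,255).astype(np.uint8),(400,300),interpolation=cv2.INTER_CUBIC)
m=np.vstack([np.hstack([cr(t,200,180),cr(s,225,150)]),np.hstack([cr(t,385,178),cr(s,345,260)])])
cv2.imwrite("pics/m0.png",m)
T=manip.get_calibration("top")
for n,p,z in [("mill",(438,215),.095),("stand",(247,231),.012),("probe",(253,215),.19),("gauge",(219,207),.19)]: print(n,atz(T,p,z))
E
```

```text
mill [ 0.58246126 -0.19401754  0.095     ]
stand [0.5091083  0.28109725 0.012     ]
probe [0.50924246 0.24236594 0.19      ]
gauge [0.51957268 0.32288386 0.19      ]
```

View pics/m0.png

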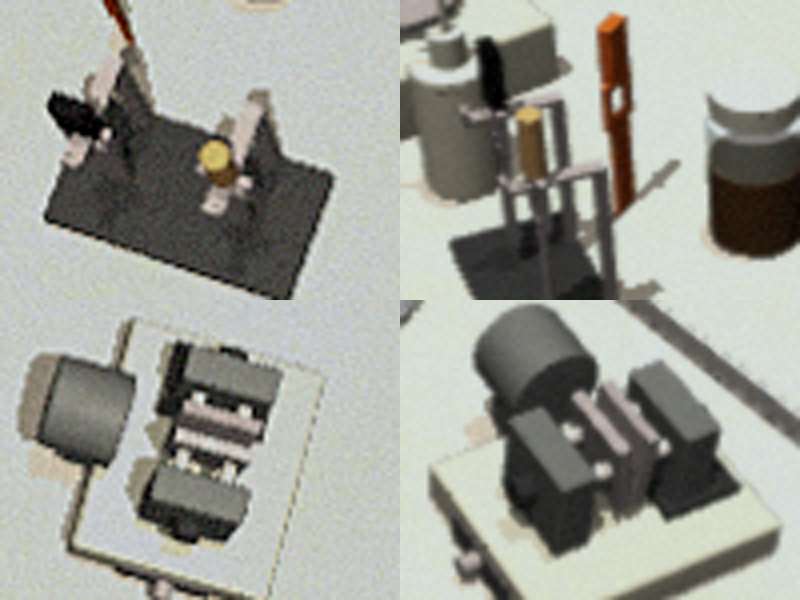

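The zoomed crops show the gauge (black grip) on the left hook at top (218,208), and the probe on the right hook. The stand base's corners are at top (211,234), (274,255) and (284,224.5). The mill's pale plate edges are at about top (440,210) and (438.5,216).

```bash
python3 - <<'E'
from h import *
T=manip.get_calibration("top");S=manip.get_calibration("side");W=manip.get_calibration("wrist")
a,b,c=[atz(T,(200+x/4,180+y/4),.012) for x,y in((45,215),(295,300),(335,178))]
print("stand",a,b,c,"mid",(a+c)/2,np.linalg.norm(a-b),np.linalg.norm(c-b))
d=a-b;print("yaw y-axis-90",np.degrees(np.arctan2(d[1],d[0]))-90, np.degrees(np.arctan2(*(c-b)[1::-1])))
q=[atz(T,(385+x/4,178+(y-300)/4),.03) for x,y in((130,320),(325,375),(265,600),(70,550))]
print("mill",np.round(q,3),np.mean(q,0))
for i in range(4):
    e=q[i]-q[(i+1)%4];print(np.linalg.norm(e),np.degrees(np.arctan2(e[1],e[0])))
for n,p,z in [("wash",(180,205),.1),("orange",(226,178),.1),("jarT",(263,153),.13),("jarD",(323,152),.085),("dish",(346,206),.048),("low",(343,274),.07)]: print(n,atz(T,p,z))
print("wcam",-W['R'].T@W['t'],manip.read_state()['tool_pos'])
E
```

```text
stand [0.49175336 0.37239521 0.012     ] [0.45411207 0.2040363  0.012     ] [0.53662453 0.18872226 0.012     ] mid [0.51418894 0.28055873 0.012     ] 0.17251547866653733 0.08392154716526103
yaw y-axis-90 -12.602793137709597 -10.51427089279825
mill [[ 0.681 -0.145  0.03 ]
 [ 0.658 -0.275  0.03 ]
 [ 0.505 -0.245  0.03 ]
 [ 0.524 -0.119  0.03 ]] [ 0.59197669 -0.19612486  0.03      ]
0.1316605526020166 79.94458430620838
0.15606280056688607 -11.05590733121578
0.12778799303630764 -98.49277026379514
0.15952825366658124 170.37380774451069
wash [0.53716702 0.44039895 0.1       ]
orange [0.61834556 0.33737643 0.1       ]
jarT [0.68259466 0.24982938 0.13      ]
jarD [0.71812316 0.10609525 0.085     ]
dish [0.59351183 0.03358997 0.048     ]
low [0.41540002 0.02312702 0.07      ]
wcam [0.33374064 0.53277723 0.37358889] [0.26705666 0.56462991 0.24918321]
```

Emit:
play_rows([
  [[2,0.6,-1.25],[0,0,3],0.2],
  [[3.4,1.1,-1.25],[0,0,5],0.3],
  [[4.8,1.6,-1.25],[0,0,7],0.3],
  [[6,2,-1.25],[0,0,8.8],0.3],
  [[7.2,2.4,-1.25],[0,0,10.6],0.3],
])

```text
clock: 0.78
tool_pos: [0.4866, 0.3545, 0.3001]
tcp_rot: [-3.142, 0.0, -1.385]
wrist_force: [0.1, 1.7, -0.5]
gripper_width: 0.699
grasp_force: 0.0
```

```bash
python3 - <<'E'
from h import *
s=manip.read_state();p=s['tool_pos'];print(s['clock'],p,s['tcp_rot'],s['joint_positions'])
from scipy.spatial.transform import Rotation as R
M=R.from_euler('xyz',s['tcp_rot']);print(M.inv().apply(np.array([.5235,.3246,.30])-p)/.04,np.degrees(s['tcp_rot'][2])+102)
E
```

```text
0.775 [0.48658156 0.35445624 0.30005023] [-3.14158132e+00  1.51734331e-04 -1.38510715e+00] [ 8.98192431e-01  3.16013714e-01  3.13408326e-02 -1.11921074e-04
 -1.28601568e+00 -7.12471821e-01]
[ 0.90397562 -0.76929011  0.00112724] 22.639205894278575
```

Emit:
play_rows([
  [[0,0,0],[0,0,0],0.3],
  [[0,0,0],[0,0,0],0.3],
])

```text
clock: 1.02
tool_pos: [0.4856, 0.3557, 0.2996]
tcp_rot: [3.141, -0.0, -1.38]
wrist_force: [-0.8, 0.5, 0.0]
gripper_width: 0.698
grasp_force: 0.0
```

```bash
cat >> h.py <<'E'
from scipy.spatial.transform import Rotation as Ro
def go(x,y,z,yaw):
    s=manip.read_state();M=Ro.from_euler('xyz',s['tcp_rot'])
    T=Ro.from_euler('xyz',[np.pi,0,np.radians(yaw)])
    print('at',s['tool_pos'],np.degrees(s['tcp_rot']),'F',s['wrist_force'],'go',np.round(M.inv().apply(np.array([x,y,z])-s['tool_pos'])/.04,3),np.round(np.degrees((M.inv()*T).as_rotvec())/6,3))
E
python3 -c "
from h import *
go(.5235,.3246,.3,-102)"
```

```text
at [0.48555655 0.35570407 0.29958291] [ 1.79956997e+02 -1.15912691e-02 -7.90504759e+01] F [-0.77990645  0.47911449  0.04505629] go [ 0.944 -0.784 -0.011] [ 7.000e-03 -3.000e-03  3.825e+00]
```

Emit:
play_rows([
  [[0.35,-0.3,0],[0,0,1.4],0.4],
  [[0.7,-0.6,0],[0,0,2.8],0.4],
  [[0.95,-0.78,0],[0,0,3.8],0.4],
  [[0.95,-0.78,0],[0,0,3.8],0.4],
  [[0.95,-0.78,0],[0,0,3.8],0.4],
])

```text
clock: 1.65
tool_pos: [0.5225, 0.3256, 0.2999]
tcp_rot: [3.141, 0.0, -1.774]
wrist_force: [-1.1, -0.2, -0.7]
gripper_width: 0.6
grasp_force: 0.0
```

```bash
python3 - <<'E'
from h import *
c=manip.get_calibration("wrist");i=manip.read_camera("wrist")
np.savez("w1.npz",**c)
go(.5235,.3246,.3,-102)
cv2.imwrite("pics/w1.png",np.clip(i[:,:,::-1]*1.6,0,255).astype(np.uint8))
E
```

```text
at [0.52261262 0.32558353 0.30000569] [ 1.79992497e+02  5.94262127e-03 -1.01660506e+02] F [-1.36611089  0.67187378 -0.39646241] go [ 0.02  -0.027  0.   ] [0.001 0.001 0.057]
```

View pics/w1.png

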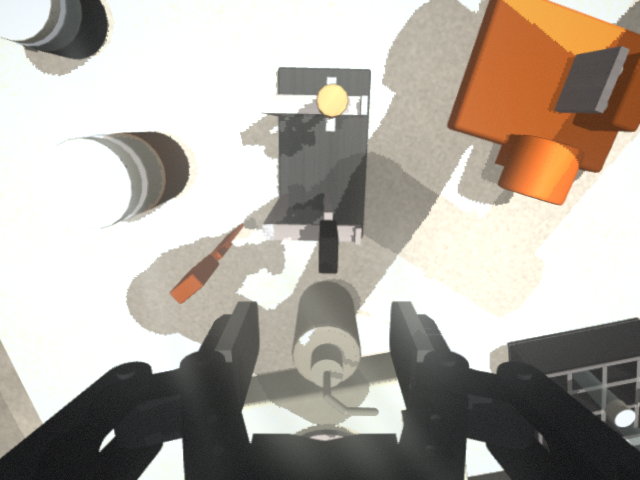

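The wrist view shows the gauge's black grip at about (328,252), between the fingers. The probe's handle top is at (333,100), and the stand base's far edge runs from (278,68) to (370,70). The wash bottle, at (325,330), is below the gripper.

```bash
python3 - <<'E'
from h import *
c=dict(np.load("w1.npz"));i=cv2.imread("pics/w1.png")
m=(i.max(2)<45).astype(np.uint8);m[:, :312]=0;m[:,346:]=0;m[:215]=0;m[290:]=0
n,l,st,ce=cv2.connectedComponentsWithStats(m);k=1+np.argmax(st[1:,4]);print(st[k],ce[k])
print([ (y,np.where(l[y]==k)[0][[0,-1]]) for y in range(220,276,5) if (l[y]==k).any()])
a,b=atz(c,(278,68),.012),atz(c,(370,70),.012);d=a-b;print(a,b,np.linalg.norm(d),np.degrees(np.arctan2(d[1],d[0])))
from itertools import product
def box(x,y,yaw):
    P=np.array(list(product((-.012,.012),(-.006,.006),(.146,.193))))
    r=np.radians(yaw+90) # gauge x = stand y
    return np.c_[x+P[:,0]*np.cos(r)-P[:,1]*np.sin(r),y+P[:,0]*np.sin(r)+P[:,1]*np.cos(r),P[:,2]]
from scipy.optimize import minimize
comp=(l==k).astype(np.uint8)
def iou(v):
    M=np.zeros((480,640),np.uint8);cv2.fillConvexPoly(M,cv2.convexHull(np.round(proj(c,box(*v[:2],v[2]*1000))*16).astype(np.int32)),1,shift=4)
    return -(M&comp).sum()/(M|comp).sum()
r=minimize(iou,[.5235,.3246,-.012],method='Nelder-Mead',options=dict(initial_simplex=[[.5235,.3246,-.012],[.5285,.3246,-.012],[.5235,.3296,-.012],[.5235,.3246,-.009]]));print(r.x,r.fun)
h=atz(c,(333,100),.193);print("probe",h, np.degrees(np.arctan2(r.x[1]-h[1],r.x[0]-h[0]))-90, np.hypot(*(r.x[:2]-h[:2])))
E
```

```text
Traceback (most recent call last):
ValueError: attempt to get argmax of an empty sequence
```

```bash
cat > fit.py <<'E'
from h import *
from itertools import product
from scipy.optimize import minimize
c=dict(np.load("w1.npz"));i=cv2.imread("pics/w1.png")
print(i[255,312:346].max(1), i[215:280:4,328].max(1))
m=(i.max(2)<90).astype(np.uint8);m[:, :312]=0;m[:,346:]=0;m[:215]=0;m[290:]=0
n,l,st,ce=cv2.connectedComponentsWithStats(m);k=l[258,328];print(k,st[k],ce[k])
a,b=atz(c,(278,68),.012),atz(c,(370,70),.012);d=a-b;print(a,b,np.linalg.norm(d),np.degrees(np.arctan2(d[1],d[0])))
def box(x,y,yaw):
    P=np.array(list(product((-.012,.012),(-.006,.006),(.146,.193))))
    r=np.radians(yaw+90)
    return np.c_[x+P[:,0]*np.cos(r)-P[:,1]*np.sin(r),y+P[:,0]*np.sin(r)+P[:,1]*np.cos(r),P[:,2]]
comp=(l==k).astype(np.uint8)
def iou(v):
    M=np.zeros((480,640),np.uint8);cv2.fillConvexPoly(M,cv2.convexHull(np.round(proj(c,box(*v[:2],v[2]*1000))*16).astype(np.int32)),1,shift=4)
    return -(M&comp).sum()/(M|comp).sum()
r=minimize(iou,[.5235,.3246,-.012],method='Nelder-Mead',options=dict(initial_simplex=[[.5235,.3246,-.012],[.5285,.3246,-.012],[.5235,.3296,-.012],[.5235,.3246,-.009]]));print(r.x,r.fun)
print(proj(c,box(*r.x[:2],r.x[2]*1000)).round())
h=atz(c,(333,100),.193);print("probe",h, np.degrees(np.arctan2(r.x[1]-h[1],r.x[0]-h[0]))-90, np.hypot(*(r.x[:2]-h[:2])))
E
python3 fit.py
```

```text
[188 185 185 187 192 188 145  80  64  64  67  64  64  64  64  65  62  64
  62  64  64  67  67  65  64  84 148 180 185 188 187 187 192 190] [224 172  52  49  56  48  60  64  65  62  62  62  62  59  60 185 166]
2 [ 319  215   27   58 1056] [329.07386364 243.74431818]
[0.5400802  0.19181512 0.012     ] [0.45371996 0.21152315 0.012     ] 0.08858045694069416 -12.855169419623683
[ 0.53461111  0.31793333 -0.01033333] 0.0
[[296. 209.]
 [291. 225.]
 [313. 209.]
 [311. 224.]
 [298. 241.]
 [293. 263.]
 [314. 241.]
 [313. 262.]]
probe [0.49997867 0.24078532 0.193     ] -24.17574285254635 0.08456490216162049fit.py:16: RuntimeWarning: overflow encountered in scalar negative
  return -(M&comp).sum()/(M|comp).sum()
```

```bash
sed -i 's/return -(M&comp).sum()/return -float((M\&comp).sum())/; s/m\[:,346:\]=0/m[:,340:]=0/; s/m\[:215\]=0/m[:222]=0/' fit.py; python3 fit.py
```

```text
[188 185 185 187 192 188 145  80  64  64  67  64  64  64  64  65  62  64
  62  64  64  67  67  65  64  84 148 180 185 188 187 187 192 190] [224 172  52  49  56  48  60  64  65  62  62  62  62  59  60 185 166]
2 [319 222  21  51 937] [328.00960512 246.89434365]
[0.5400802  0.19181512 0.012     ] [0.45371996 0.21152315 0.012     ] 0.08858045694069416 -12.855169419623683
[ 0.5205008   0.32891484 -0.01216202] -0.844061650045331
[[320. 219.]
 [319. 237.]
 [336. 220.]
 [339. 237.]
 [319. 251.]
 [319. 274.]
 [336. 251.]
 [338. 275.]]
probe [0.49997867 0.24078532 0.193     ] -13.108476680731442 0.09048740341675414
```

```bash
python3 -c "
from h import *
go(.5205,.3285,.176,-102.7)"
```

```text
at [0.52261262 0.32558353 0.30000569] [ 1.79992497e+02  5.94262127e-03 -1.01660506e+02] F [-1.36611089  0.67187378 -0.39646241] go [-0.06   0.066  3.1  ] [0.001 0.001 0.173]
```

Emit:
play_rows([
  [[-0.06,0.07,0.6],[0,0,0.17],0.4],
  [[-0.06,0.07,1.4],[0,0,0.17],0.4],
  [[-0.06,0.07,2.2],[0,0,0.17],0.4],
  [[-0.06,0.07,2.8],[0,0,0.17],0.4],
  [[-0.06,0.07,3.1],[0,0,0.17],0.4],
])

```text
clock: 2.33
tool_pos: [0.5203, 0.3277, 0.1746]
tcp_rot: [3.14, -0.002, -1.793]
wrist_force: [-0.7, 0.3, 0.3]
gripper_width: 0.599
grasp_force: 0.0
```

Emit:
play_rows([
  [[0,0,0],[0,0,0],0.4],
  [[0,0,0],[0,0,0],0.4],
  [[0,0,0],[0,0,0],0.4],
])

```text
clock: 2.7
tool_pos: [0.5215, 0.328, 0.1772]
tcp_rot: [-3.14, 0.002, -1.795]
wrist_force: [1.0, 1.1, -0.7]
gripper_width: 0.601
grasp_force: 0.0
```

```bash
python3 - <<'E'
from h import *
i=manip.read_camera("wrist")
go(.5205,.3285,.176,-102.7)
cv2.imwrite("pics/w2.png",np.clip(i[:,:,::-1]*1.6,0,255).astype(np.uint8))
E
```

```text
at [0.52147143 0.32787172 0.17707629] [-1.79938634e+02  9.38745394e-02 -1.02840464e+02] F [0.092925   0.3914007  0.16433121] go [-0.01   0.027  0.027] [-0.01   0.016 -0.023]
```

View pics/w2.png

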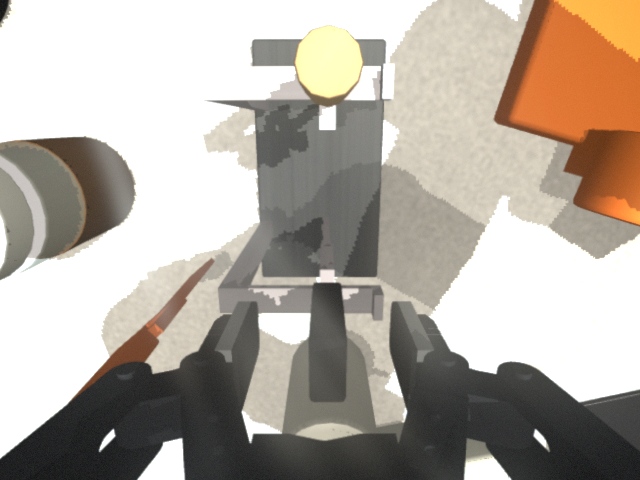

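The black grip, spanning (310–347, 285–400), is centred between the pads and square to them, so I'll close.

Emit:
play_rows([
  [[0,0,0],[0,0,0],0.7],
  [[0,0,0],[0,0,0],0.85],
  [[0,0,0],[0,0,0],1],
  [[0,0,0],[0,0,0],1],
  [[0,0,0],[0,0,0],1],
], grip_force=60)

```text
clock: 3.38
tool_pos: [0.5212, 0.3276, 0.1763]
tcp_rot: [-3.141, 0.0, -1.795]
wrist_force: [-1.0, -0.2, 2.0]
gripper_width: 0.133
grasp_force: 58.7
```

Emit:
play_rows([
  [[0,0,0],[0,0,0],1],
  [[0,0,-0.1],[0,0,0],1],
  [[0,0,-0.25],[0,0,0],1],
  [[0,0,-0.38],[0,0,0],1],
  [[0,0,-0.38],[0,0,0],1],
])

```text
clock: 4.0
tool_pos: [0.5214, 0.3278, 0.1918]
tcp_rot: [-3.141, 0.001, -1.795]
wrist_force: [-0.7, -0.2, -1.0]
gripper_width: 0.134
grasp_force: 58.3
```

```bash
python3 - <<'E'
from h import *
i=manip.read_camera("wrist");j=manip.read_camera("side")
go(.5205,.3285,.176+.015,-102.7)
j=cv2.resize(j[100:280,170:410],(640,480),interpolation=cv2.INTER_CUBIC)
m=np.hstack([cv2.resize(i,(400,300)),cv2.resize(j,(400,300))])
cv2.imwrite("pics/w3.png",np.clip(m[:,:,::-1]*1.6,0,255).astype(np.uint8))
E
```

```text
at [0.5210549  0.32752445 0.1911557 ] [ 1.79989722e+02  2.18818894e-03 -1.02852247e+02] F [ 0.59090407  0.1491791  -0.48720104] go [-0.021  0.019  0.004] [ 0.002  0.    -0.025]
```

View pics/w3.png

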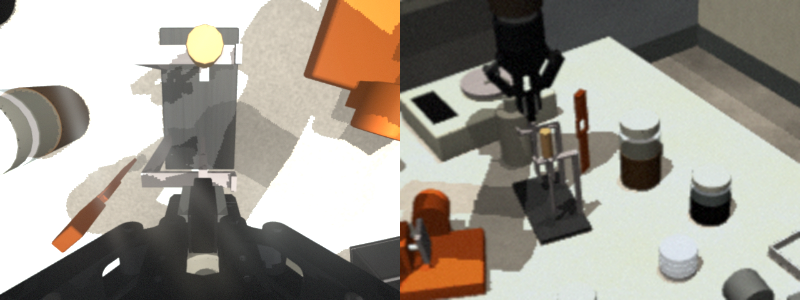

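The gauge is held and raised 15 mm, and the probe's pale handle is still on its hook. Next I draw the gauge 56 mm along the stand's −x, which is tool +y, and then raise it high.

Emit:
play_rows([
  [[0,0.25,0],[0,0,0],1],
  [[0,0.6,0],[0,0,0],1],
  [[0,1.0,0],[0,0,0],1],
  [[0,1.3,0],[0,0,0],1],
  [[0,1.45,0],[0,0,0],1],
])

```text
clock: 4.72
tool_pos: [0.4636, 0.3408, 0.1915]
tcp_rot: [-3.141, 0.0, -1.794]
wrist_force: [-0.5, 0.2, -1.0]
gripper_width: 0.137
grasp_force: 58.3
```

Emit:
play_rows([
  [[0,0.1,-0.8],[0,0,0],1],
  [[0,0.1,-2],[0,0,0],1],
  [[0,0.1,-3.2],[0,0,0],1],
  [[0,0.1,-4.2],[0,0,0],1],
  [[0,0.1,-4.6],[0,0,0],1],
])

```text
clock: 5.35
tool_pos: [0.461, 0.3417, 0.378]
tcp_rot: [-3.139, 0.004, -1.795]
wrist_force: [-0.9, -0.2, -1.9]
gripper_width: 0.134
grasp_force: 58.8
```

```bash
python3 -c "
from h import *
go(.585,-.13,.375,-100.5)"
```

```text
at [0.46103414 0.34173773 0.37795573] [-179.86184294    0.24248519 -102.84849693] F [-0.86482148 -0.15651989 -1.86731477] go [10.809 -5.644  0.042] [-0.024  0.04  -0.391]
```

Emit:
play_rows([
  [[0.8,-0.4,0],[0,0,0],1],
  [[1.9,-1.0,0],[0,0,0],1],
  [[3.1,-1.6,0],[0,0,0],1],
  [[4.3,-2.2,0],[0,0,0],1],
  [[5.5,-2.85,0],[0,0,-0.1],1],
])

```text
clock: 5.98
tool_pos: [0.5225, 0.0999, 0.3738]
tcp_rot: [3.139, -0.001, -1.784]
wrist_force: [-0.4, 0.3, -0.7]
gripper_width: 0.137
grasp_force: 58.6
```

Emit:
play_rows([
  [[1.2,-0.6,0],[0,0,0],1],
  [[2.4,-1.2,0],[0,0,-0.1],1],
  [[3.6,-1.9,0.3],[0,0,-0.2],1],
  [[4.6,-2.5,1],[0,0,-0.3],1],
  [[5.2,-2.8,1.5],[0,0,-0.3],1],
])

```text
clock: 6.6
tool_pos: [0.5877, -0.1275, 0.3117]
tcp_rot: [3.137, -0.0, -1.755]
wrist_force: [-0.1, 0.5, -1.4]
gripper_width: 0.13
grasp_force: 58.6
```

Emit:
play_rows([
  [[0,0,0.2],[0,0,0],1],
  [[0,0,0.2],[0,0,0],1],
  [[0,0,0.2],[0,0,0],1],
  [[0,0,0.2],[0,0,0],1],
])

```text
clock: 7.1
tool_pos: [0.5885, -0.1247, 0.3083]
tcp_rot: [-3.14, 0.0, -1.752]
wrist_force: [-0.1, -0.7, -0.9]
gripper_width: 0.128
grasp_force: 58.6
```

```bash
python3 - <<'E'
from h import *
c=manip.get_calibration("wrist");i=manip.read_camera("wrist");np.savez("w4.npz",**c)
go(.585,-.13,.30,-100.5)
cv2.imwrite("pics/w4.png",np.clip(i[:,:,::-1]*1.6,0,255).astype(np.uint8))
E
```

```text
at [ 0.58841827 -0.12475356  0.30814883] [-1.79903432e+02  2.44939855e-02 -1.00379111e+02] F [ 0.35853728  0.27623521 -1.06721123] go [0.144 0.061 0.204] [-0.016  0.004  0.02 ]
```

View pics/w4.png

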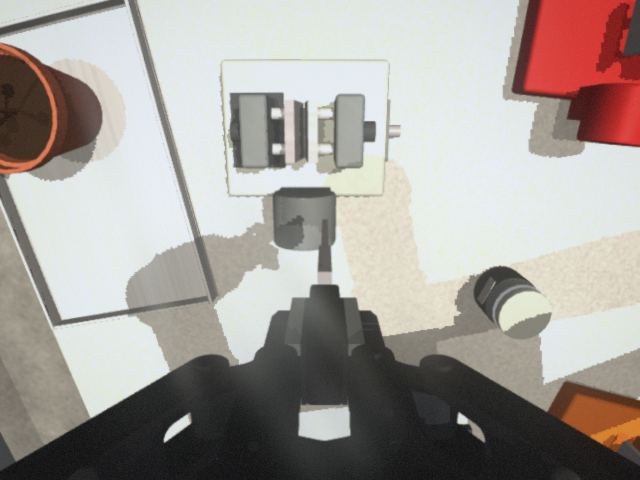

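The wrist view shows the mill base at (222–388, 60–195). The plates are at about x=284–296 (the +x plate) and x=308–319 (the −x plate), y 98–163. The blade is visible at (325,220–285), with its tip above the motor. I'll zoom in for the edges.

```bash
python3 - <<'E'
from h import *
c=manip.get_calibration("wrist");i=manip.read_camera("wrist");np.savez("w5.npz",**c)
go(.585,-.13,.30,-100.5)
cv2.imwrite("pics/w5raw.png",i[:,:,::-1])
a=cv2.resize(i[85:175,270:340],None,fx=6,fy=6,interpolation=cv2.INTER_NEAREST)
b=cv2.resize(i[210:300,305:350],None,fx=6,fy=6,interpolation=cv2.INTER_NEAREST)
cv2.imwrite("pics/w5.png",np.clip(np.hstack([a,b])[:,:,::-1]*1.1,0,255).astype(np.uint8))
for y in (110,125,140,155): print(y,i[y,280:325].mean(1).round().astype(int))
E
```

```text
at [ 0.58837844 -0.12491775  0.30802443] [-1.79916930e+02  1.91190225e-02 -1.00393397e+02] F [-0.7274082  -0.40178853 -1.13840342] go [0.14 0.06 0.2 ] [-0.014  0.003  0.018]
110 [122  97  93 103 121 134 135 136 136 136 137 138 135 118  83  69  67  68
  67  61  53  52  53  68  69  54  60  96 132 146 146 146 147 146 147 145
 146 138 129 129 136 141 142 142 141]
125 [ 50  51  53  64 102 129 132 131 131 131 132 132 132 118  90  68  66  67
  67  60  53  51  54  62  66  57  56  82 121 141 143 144 144 144 143 144
 141 122  94  84  84  83  83  84  86]
140 [ 49  48  51  53  92 127 133 135 135 136 135 136 134 126 100  71  67  66
  67  59  53  50  52  58  60  57  56  84 123 143 145 145 145 146 145 146
 143 123  94  84  84  84  85  97 106]
155 [ 50  53  52  54  76 109 130 131 132 132 132 131 131 129 109  74  66  66
  64  60  52  51  52  58  65  60  53  70 115 140 143 142 142 143 143 142
 140 119  89  79  80  82  81  82  90]
```

View pics/w5.png

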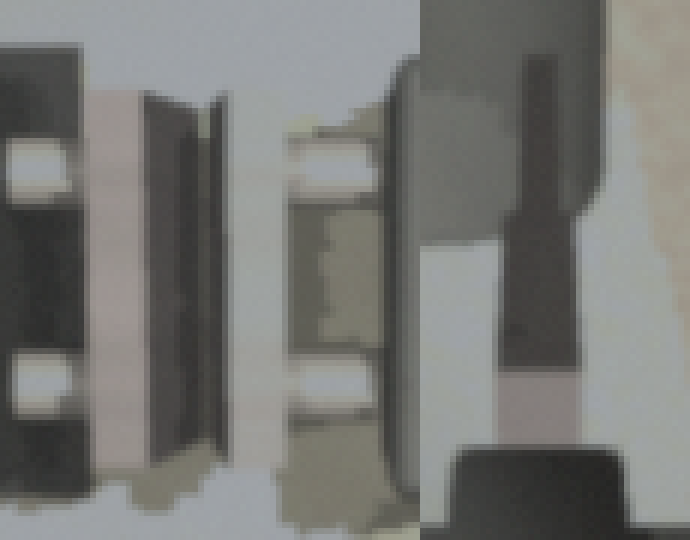

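Zoomed, the plates' inner edges are at about x=293.9 (+x plate) and x=307.4 (−x plate), y 99.8–162.5. The blade tip is at (324.6, 218.7). I'll convert these to world positions.

```bash
cat > m.py <<'E'
from h import *
c=dict(np.load("w5.npz"))
ys=np.array([110,125,140,155.]);
B=np.array([atz(c,(x,y),.095) for x,y in zip([293.5,293.6,294.0,294.3],ys)])
A=np.array([atz(c,(x,y),.095) for x,y in zip([307.05,307.35,307.4,307.65],ys)])
def yaw(P):
    v=np.polyfit(P[:,1],P[:,0],1)[0]; return np.degrees(np.arctan2(-v,1))
print("yaw",yaw(A),yaw(B))
m=(atz(c,(293.9,131),.095)+atz(c,(307.37,131),.095))/2
ends=[(atz(c,(293.3,y),.095)+atz(c,(307.,y),.095))/2 for y in (99.8,162.5)]
print("mouth",m,np.mean(ends,0),"len",np.linalg.norm(ends[0]-ends[1]))
yw=np.radians((yaw(A)+yaw(B))/2);ex=np.array([np.cos(yw),np.sin(yw),0])
print("gap",(B-A).mean(0)@ex)
# base corners (z=.03)
q=np.array([atz(c,p,.03) for p in((222,61),(388,61),(384,195),(228,195))]);print("base ctr",q.mean(0))
s=manip.read_state();M=Ro.from_euler('xyz',s['tcp_rot']);t=s['tool_pos']
for xx in(-.012,.012):
    for yy in(-.002,.002): print(xx,yy,proj(c,t+M.apply([xx,yy,.148]))[0].round(1))
print("eye",[proj(c,t+M.apply([.017,yy,.148-.118]))[0].round(1) for yy in(-.003,.003)])
E
python3 m.py
```

```text
yaw -10.335873745957404 -10.474956044131279
mouth [ 0.59504997 -0.19678142  0.095     ] [ 0.59556338 -0.19626786  0.095     ] len 0.04972654067552404
gap 0.01107751501913709
base ctr [ 0.59432303 -0.19614168  0.03      ]
-0.012 -0.002 [321.4 250. ]
-0.012 0.002 [326.9 250. ]
0.012 -0.002 [321.3 217.3]
0.012 0.002 [327.  217.3]
eye [array([316.9, 269.1]), array([331.4, 269.1])]
```

```bash
python3 -c "
from h import *
go(.5954,-.1965,.258,-100.4)"
```

```text
at [ 0.58837844 -0.12491775  0.30802443] [-1.79916930e+02  1.91190225e-02 -1.00393397e+02] F [-0.7274082  -0.40178853 -1.13840342] go [ 1.729 -0.494  1.251] [-0.014  0.003  0.001]
```

Emit:
play_rows([
  [[0.5,-0.15,0.2],[0,0,0],1],
  [[1.1,-0.32,0.5],[0,0,0],1],
  [[1.6,-0.46,0.9],[0,0,0],1],
  [[1.73,-0.49,1.15],[0,0,0],1],
  [[1.73,-0.49,1.25],[0,0,0],1],
])

```text
clock: 7.82
tool_pos: [0.5945, -0.1976, 0.2558]
tcp_rot: [3.14, -0.0, -1.754]
wrist_force: [-0.6, 0.3, -0.2]
gripper_width: 0.132
grasp_force: 58.6
```

Emit:
play_rows([
  [[0,0,0],[0,0,0],1],
  [[0,0,0],[0,0,0],1],
  [[0,0,0],[0,0,0],1],
  [[0,0,0],[0,0,0],1],
])

```text
clock: 8.32
tool_pos: [0.5951, -0.1969, 0.2576]
tcp_rot: [-3.141, 0.0, -1.753]
wrist_force: [-0.3, 0.3, -1.1]
gripper_width: 0.131
grasp_force: 58.6
```

```bash
python3 - <<'E'
from h import *
from h import manip
c=manip.get_calibration("wrist");L=[];P=[]
for k in range(6):
    i=manip.read_camera("wrist");s=manip.read_state();L.append(np.r_[s['wrist_force'],s['wrist_torque']]);P.append(s['tool_pos'])
np.savez("w6.npz",**c);print("F",np.mean(L,0),np.std(L,0),"P",np.mean(P,0),np.std(P,0))
go(.5954,-.1965,.258,-100.4)
cv2.imwrite("pics/w6raw.png",i[:,:,::-1])
M=Ro.from_euler('xyz',s['tcp_rot']);t=np.mean(P,0)
print([proj(c,t+M.apply([.012,yy,.148]))[0].round(1) for yy in(-.002,.002)])
a=cv2.resize(i[180:300,260:380],(600,600),interpolation=cv2.INTER_NEAREST)
cv2.imwrite("pics/w6.png",np.clip(a[:,:,::-1]*1.1,0,255).astype(np.uint8))
E
```

```text
F [-0.25248647 -0.38459491 -1.2548774  -0.01968618  0.01163732  0.01818772] [0.64148957 0.36181279 0.2476302  0.02682825 0.03645255 0.03605922] P [ 0.59499492 -0.19706035  0.25733295] [3.49831278e-05 6.12158574e-05 1.06135762e-04]
at [ 0.59495497 -0.19714665  0.25718949] [ 1.79996572e+02  1.78396868e-04 -1.00449239e+02] F [-1.46782989 -0.48402138 -1.04820938] go [-0.018 -0.008 -0.02 ] [ 0.001  0.    -0.008]
[array([321.5, 217.2]), array([327.2, 217.2])]
```

View pics/w6.png

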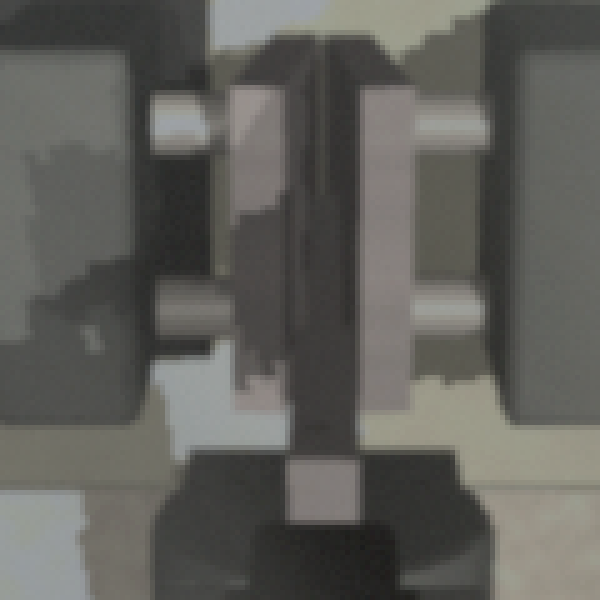

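The blade (tip at about (324,218)) sits over the slot, whose inner edges are at about x 317.5 and 331.5, so it is centred to well under 1 mm. I'll check the profile, then descend.

```bash
python3 - <<'E'
import cv2
i=cv2.imread("pics/w6raw.png").mean(2)
print(list(range(314,335)))
for a,b in((198,212),(222,230),(230,240),(240,252)): print(a,i[a:b,314:335].mean(0).round(0).astype(int))
E
```

```text
[314, 315, 316, 317, 318, 319, 320, 321, 322, 323, 324, 325, 326, 327, 328, 329, 330, 331, 332, 333, 334]
198 [112 109  95  75  66  65  63  55  51  58  62  56  49  48  48  48  50  63
  99 117 119]
222 [ 66  66  61  54  58  63  60  54  53  54  55  55  55  53  49  46  49  68
 100 115 116]
230 [ 68  67  62  54  57  63  60  54  54  55  55  55  54  54  50  46  49  72
 103 117 119]
240 [ 65  65  60  53  55  58  58  56  56  56  55  56  56  55  53  51  52  70
  99 113 114]
```

Emit:
play_rows([
  [[0,0,0.25],[0,0,0],1],
  [[0,0,0.5],[0,0,0],1],
  [[0,0,0.75],[0,0,0],1],
  [[0,0,0.95],[0,0,0],1],
  [[0,0,1.1],[0,0,0],1],
])

```text
clock: 9.25
tool_pos: [0.5949, -0.1971, 0.2124]
tcp_rot: [3.141, -0.0, -1.753]
wrist_force: [0.4, -0.2, -0.8]
gripper_width: 0.13
grasp_force: 58.7
```

```bash
cat > f.py <<'E'
from h import *
L=[];P=[]
for k in range(10):
    manip.read_camera("side");s=manip.read_state();L.append(np.r_[s['wrist_force'],s['wrist_torque']]);P.append(s['tool_pos'])
M=Ro.from_euler('xyz',s['tcp_rot']);f=np.mean(L,0)
print("clk",s['clock'],"Fworld",f[:3].round(2),"tool-y F",M.inv().apply(f[:3]).round(2),"tq",f[3:].round(3),"std",np.std(L,0)[2].round(2),"P",np.mean(P,0).round(5),"depth mm",(95-(np.mean(P,0)[2]-.148)*1000).round(2))
E
python3 f.py
```

```text
clk 9.75 Fworld [ 0.21 -0.09 -1.51] tool-y F [ 0.05 -0.22  1.51] tq [-0.015 -0.014  0.002] std 0.58 P [ 0.59502 -0.19715  0.21319] depth mm 29.81
```

Emit:
play_rows([
  [[0,0,0.06],[0,0,0],1],
  [[0,0,0.12],[0,0,0],1],
  [[0,0,0.16],[0,0,0],1],
])

```text
clock: 10.12
tool_pos: [0.5952, -0.1972, 0.2067]
tcp_rot: [-3.141, -0.0, -1.753]
wrist_force: [0.1, 0.5, -0.4]
gripper_width: 0.133
grasp_force: 58.7
```

```bash
python3 f.py
```

```text
clk 10.625 Fworld [ 0.92 -0.1  -1.72] tool-y F [-0.07 -0.93  1.72] tq [-0.088 -0.362  0.012] std 0.53 P [ 0.59513 -0.19713  0.20675] depth mm 36.25
```

Emit:
play_rows([
  [[0,0,0.03],[0,0,0],1],
  [[0,-0.01,0.06],[0,0,0],1],
  [[0,-0.01,0.06],[0,0,0],1],
])

```text
clock: 11.0
tool_pos: [0.5954, -0.1973, 0.2048]
tcp_rot: [-3.141, -0.0, -1.753]
wrist_force: [0.2, -0.3, 2.5]
gripper_width: 0.132
grasp_force: 59.1
```

```bash
python3 f.py
```

```text
clk 11.5 Fworld [-0.3  -0.24  2.31] tool-y F [ 0.29  0.25 -2.31] tq [-0.039  0.085 -0.02 ] std 0.45 P [ 0.59538 -0.19729  0.20466] depth mm 38.34
```

Emit:
play_rows([
  [[0,0,0.03],[0,0,0],1],
  [[0,0,0.06],[0,0,0],1],
  [[0,0,0.06],[0,0,0],1],
])

```text
clock: 11.88
tool_pos: [0.5954, -0.1972, 0.2019]
tcp_rot: [-3.142, -0.0, -1.753]
wrist_force: [0.2, 0.2, 2.8]
gripper_width: 0.13
grasp_force: 59.1
```

```bash
python3 f.py
```

```text
clk 12.375 Fworld [ 0.04 -0.23  2.  ] tool-y F [ 0.22 -0.08 -2.  ] tq [-0.069 -0.027 -0.008] std 0.68 P [ 0.59538 -0.1972   0.20192] depth mm 41.08
```

Emit:
play_rows([
  [[0,0,0.03],[0,0,0],1],
  [[0,0,0.05],[0,0,0],1],
  [[0,0,0.05],[0,0,0],1],
])

```text
clock: 12.75
tool_pos: [0.5954, -0.1973, 0.2002]
tcp_rot: [-3.141, -0.0, -1.753]
wrist_force: [0.1, -1.1, 4.4]
gripper_width: 0.131
grasp_force: 59.3
```

```bash
python3 f.py; python3 f.py
```

```text
clk 13.25 Fworld [-0.4  -0.05  4.25] tool-y F [ 0.12  0.39 -4.25] tq [ 0.008  0.13  -0.011] std 0.51 P [ 0.59543 -0.19723  0.20017] depth mm 42.83
clk 13.75 Fworld [-0.24  0.05  4.53] tool-y F [-0.01  0.24 -4.53] tq [-0.016  0.089  0.002] std 0.38 P [ 0.59541 -0.19723  0.20006] depth mm 42.94
```

```bash
python3 - <<'E'
from h import *
j=manip.read_camera("side")
cv2.imwrite("pics/s9.png",np.clip(cv2.resize(j[120:350,200:500],(780,598))[:,:,::-1]*1.6,0,255).astype(np.uint8))
E
```

```text
(no output)
```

View pics/s9.png

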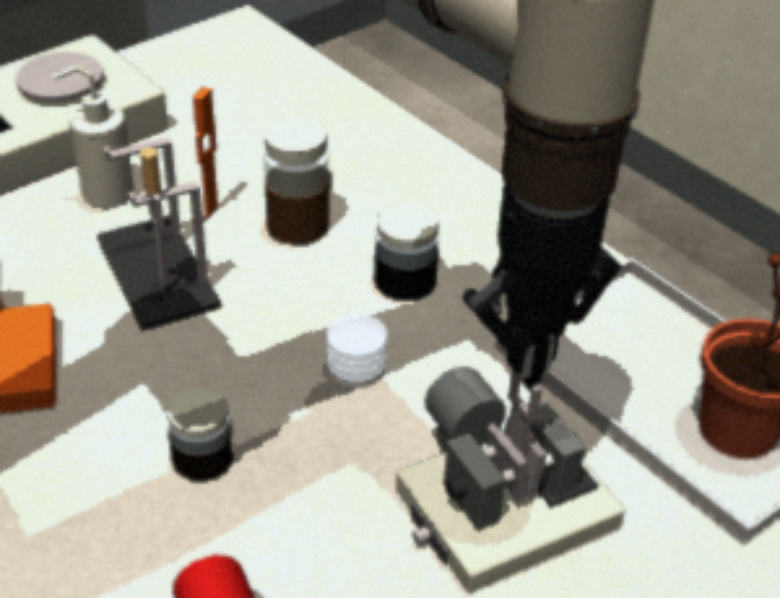

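The side view shows the gauge gripped and standing between the plates at (520,440), the probe still on its hook at (150,170), and the glassware standing where it was. I'm handing in.

```bash
python3 -c "
from station import manip
print(manip.finish_job())"
```

```text
the job is handed in; nothing more can be done
None
```

I handed the job in with the gauge still gripped and its tip about 43 mm down between the mill's plates (they are 52 mm deep). The drag is roughly 5.5 N and balanced between the two plates, the probe is still on its hook, and the glassware looks undisturbed.

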